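# Refit the handwheel of the medal gauge and lower its foot onto the medal

### The arm

A 6-joint arm with a two-finger parallel gripper is mounted at the origin on the work surface. World frame = base frame: x ahead of the robot, y to its left, z up, the work surface at z = 0. Lengths are in mm, angles in rad, forces in N, time in s.
With the tool pointing down it reaches from about 350 to 775 mm from the base axis. Payload 7.3 kg.
Tool frame: the origin (TCP) lies midway between the tips of the shut fingers; the grasp point (between the pads) lies bot.tcp_to_grasp behind it (bot.tcp_to_grasp is the distance from the TCP to the grasp point, in mm); z points along the fingers, y is the direction in which the jaws open and shut (so a half turn about z gives the same grasp; the last joint's range is limited). The gripper opens to 92 mm and grips with 3 to 60 N. Pads are 19 mm wide; open, the fingers measure 130 mm over their backs; the gripper's body (75 mm by 190 mm) begins 47 mm behind the grasp point.
Start: joints at [0.979, 0.342, 1.524, -0, 1.275, -0.146], TCP at [226.358, 473.716, 226.741] pointing down, gripper open.
Joint ranges: [-2.53, 2.53], [-0.77, 2.02], [0.04, 2.7], [-1, 4.14], [0.28, 2.66], [-3.11, 3.11]. Speed limits (rad/s): [2.57, 2.57, 3.14, 3.14, 3.14, 3.14].

### API

Orientations are given as [roll, pitch, yaw] about the fixed x, y, z axes, in that order (R = Rz(yaw) Ry(pitch) Rx(roll)).
In Python, from plant import bot gives the robot as it stands.
- The arm moves only by the shell command python3 -m inch 'ROWS'. ROWS is JSON, one flat list of numbers, 7 for each row, row after row: the shift along the world's x, y, z in cm, then the turn, a rotation vector about the world's x, y, z in degrees, then the gripper command: -1 is shut, 1 is fully open, values between are in proportion. In form: [tx, ty, tz, ax, ay, az, fingers, tx, ty, tz, ax, ay, az, fingers, ...]. A call has exactly 5 rows; each row is the pose to reach, as a shift and turn from the pose measured when the call began; what a row does not reach only later rows make up. A row lasts 1/10 s, in which the tool goes at most 50 mm and 8.59 degrees, less where a joint would pass 70% of its speed; a pose out of reach is approached as far as the arm can. A call with a gripper value outside its range is refused whole. The fingers move at their own pace and stop on an object; the grip force is fixed at half the most. Time passes only in rows, so rows that repeat a pose let the fingers close, or fill a call up. It gives the time, the measured TCP pose, the force and the opening at its end, in the units of the state.
- bot.get_obs(): the state, without advancing time (a new reading comes with each control period).
- bot.capture(name): name is "side" or "top"; returns the picture (480x640x3 uint8, red, green, blue); there is no depth.
- bot.calibration(name): a dict with "fx", "fy", "cx", "cy" (pixels), "cam_to_world" (4x4, takes a point from camera to world coordinates). Camera axes: x right, y down, z forward; pixel columns grow to the right and rows downward; lengths in mm; the calibration is good to about 2 mm. A picture is of the moment at which its call begins. calibration takes no time and is no camera call.
- bot.close_job(): hands the job in, once; it reports no verdict.
The state is a dict: "time": time; "joint_positions": joint angles; "dq": joint speeds; "tau": joint torques, N m; "tool_pos": TCP position; "tcp_rot": TCP orientation; "contact_force": force on the tool from outside, world axes, zero at the start; "moment": the same for the moment, N m; "grip_width": finger opening in mm.
Only numpy, scipy, OpenCV 4.12 (cv2) and the standard library are available. Lean on these libraries where they do the work, as an engineer would, in place of code of your own. Each camera call takes 0.05 s, during which the arm holds its last target.

### The job

Put the loose handwheel fully home on the leaning square shaft of the thickness gauge, then turn it clockwise with the wheel still on until the gauge's sprung foot stands on the copper medal and has been pressed up about 6 mm. Let go and leave the wheel on the shaft; do not touch the gauge head or the medal with the robot, and leave the other things on the desk where they are.

Things in the scene. Friction and masses are not known exactly. Their poses are not given: they have to be found in the camera images.
- wheel: Loose handwheel, about 0.22 kg, lying bore down. Origin: centre of the hub's underside (the bore's mouth); z = wheel's axis, away from the bore. Rim 122 mm across, 12 mm thick, mid-plane 12 mm up; spokes along x and y. Black square hub 44 x 44 x 26 mm high with a blind square bore 22 mm wide, 24 mm deep, open at the underside; sides of hub and bore along x and y.
- shaft_home (a point): Centre of the shoulder, on the brass square shaft's axis, where the wheel's origin must come, z axes parallel. z points out along the shaft, leaning 0.55 rad from vertical to the gauge's front. Shaft 20 x 20 mm, sides along x and y, 22 mm long, last 3 mm narrowed to 17 mm. Any quarter turn fits, play 0.1 rad either way. Turns with the shaft; 115 mm above the desk.
- shaft (a joint): Turn of the shaft in rad, growing clockwise as seen looking down the shaft into the housing; starts at about 0 to 0.4, stop at 1.3. Stays where it is left (friction 0.07 N m). Each rad lowers the gauge head 20 mm; the foot touches the medal at about 0.8 rad, and 1.1 rad presses it up 6 mm.
- foot (a joint): Gauge reading in m: how far the sprung foot is pressed up in the gauge head. 0 while it hangs free, limit 0.011; spring under 3 N. A red band of the stem shows between head and black cap by this much.
- foot_tip (a point): Centre of the underside of the gauge's sprung foot, a 24 mm steel disc below the gauge head. Its axis is 180 mm to the left of the shaft's shoulder as seen from the gauge's front; a steel column, its top 220 mm above the desk, stands 75 mm behind it.
- medal: Loose copper medal, 70 mm across, 8 mm thick, lying on the gauge's round steel anvil (top 45 mm above the desk) under the foot. Origin: centre of its underside. Leave it.
- stand: The gauge's fixed grey base, 200 (x) x 340 (y) x 20 mm; origin: centre of its underside; front faces -x, within 0.3 rad of the robot's -x. On its -y half a blue housing up to 130 mm high, with a sloping face 100 x 110 mm; the shoulder is a 46 mm collar 14 mm above this face. Anvil and column on its +y half.
- follis: Bystander: copper coin, 40 mm across, 5 mm thick. Origin under its centre.
- tray: Bystander: brass coin tray, 120 x 140 x 22 mm. Origin under its centre.
- ruler: Bystander: boxwood ruler, 200 (x) x 28 x 5 mm. Origin under its centre.
- crucible: Bystander: white ceramic crucible, 64 mm across, 60 mm high. Origin under its centre.
- tweezers: Bystander: black plastic tweezers about 125 mm long (x), 8 mm high. Origin under the middle.
- loupe: Bystander: standing loupe, 48 mm across, 33 mm high. Origin under its centre.
- wheel_grip (a point): On the wheel's axis, 50 mm above its origin, axes as the wheel's: a good point to hold. It lies in the red grip bar on the hub, 56 mm long (x), 16 mm thick (y), from 26 to 68 mm above the wheel's origin; pinch it across y.
- head (a point): Centre of the gauge head, a dark sleeve 32 mm across and 40 mm high on an aluminium arm that slides on the column; 125 mm above the desk when the shaft is at 0.
Mind the look-alikes: they are no part of the job. What is shaped like the wheel but purple, turquoise or white is not meant.

How it is judged (in metres and radians):
On the way, in this order (a step that is already met when the one before it is completed fails the run):
1. the wheel is fully home on the square shaft while the gauge's foot still hangs free (distance between wheel and shaft_home below 0.004 m and angle between the z axis of wheel and the z axis of shaft_home, either way round below 0.07 rad and value of joint foot below 0.001 m), for 0.2 s.
2. with the wheel home, the shaft has been turned until the foot is pressed up on the medal (distance between wheel and shaft_home below 0.004 m and angle between the z axis of wheel and the z axis of shaft_home, either way round below 0.07 rad and value of joint foot between 0.003 and 0.009 m and value of joint shaft above 0.9 rad), for 0.2 s.
At the end, for the whole second after the job is handed in: The wheel sits fully home on the shaft (underside within 4 mm of the shoulder point, axes within 0.07 rad), released and at rest; the foot stands on the medal with a reading of 3 to 9 mm and the shaft is turned beyond 0.9 rad (all of step 2 and contact force between foot and medal above 0.2 N and linear speed of wheel below 0.02 m/s and contact force between each of the arm, the fingers and wheel below 0.1 N); the robot touches nothing.
It fails at once if a bystander on the desk was moved more than 15 mm (distance of any of follis, tray, ruler, crucible, tweezers, loupe from where it was at the start of the episode above 0.015 m).
It fails at once if the medal was shifted more than 6 mm (distance of medal from where it was at the start of the episode above 0.006 m).
It fails at once if the robot pushed on the gauge head, foot or medal (over 1 N) (contact force between any of the fingers, the arm and carriage above 1 N or contact force between any of the fingers, the arm and medal above 1 N).
It also fails if it takes over 53 s, if anything falls off the work surface, if the arm or the gripper's body presses on something with over 40 N, if the wrist force passes 120 N, or if a joint passes its speed limit or range.

## Working session

There is one attempt and no reset: what is moved stays moved. The work goes in short steps, Python scripts to look and compute and a shell command to move; the robot and the scene stay as the last step left them, time stands still between calls to the robot, and variables do not carry over. Pictures are saved under pics/ and viewed, and the job is handed in when it is done.

```bash
mkdir -p pics; ls; python3 - <<'E'
from plant import bot
import cv2
print(bot.get_obs(), bot.tcp_to_grasp)
for n in ("side","top"):
    im=bot.capture(n); cv2.imwrite(f"pics/{n}0.png",im[:,:,::-1]); print(n,bot.calibration(n))
E
```

```text
pics
{'time': 0.0, 'joint_positions': array([ 9.79025992e-01,  3.42697475e-01,  1.52499261e+00, -1.11309652e-05,
        1.27539745e+00, -1.46023864e-01]), 'dq': array([ 3.63449597e-04,  2.40324875e-05, -2.21232778e-03,  1.66837272e-03,
       -1.01319701e-03, -3.33428276e-05]), 'tau': array([-5.41553181e-04, -4.31243491e+01, -2.44224930e+01,  7.16901803e-02,
        5.59424073e-02, -1.41549922e-04]), 'tool_pos': array([226.11490724, 473.37202578, 226.06658581]), 'tcp_rot': array([-3.14011214e+00, -2.06981345e-04,  2.69584928e+00]), 'contact_force': array([-0.46975888,  0.40027002, -0.50972434]), 'moment': array([ 0.00280357,  0.02740182, -0.00449144]), 'grip_width': 91.63775238045565} 18.8
side {'fx': 518.3628938028756, 'fy': 518.3628938028756, 'cx': 320.0526608296688, 'cy': 236.1371516994104, 'cam_to_world': array([[ 6.86338363e-01, -4.25418563e-01,  5.89880241e-01,
        -2.56943579e+02],
       [-7.27093509e-01, -3.82881412e-01,  5.69856872e-01,
        -7.76494063e+02],
       [-1.65735119e-02, -8.20012726e-01, -5.72105277e-01,
         8.14071129e+02],
       [ 0.00000000e+00,  0.00000000e+00,  0.00000000e+00,
         1.00000000e+00]])}
top {'fx': 618.9178051770517, 'fy': 618.9178051770517, 'cx': 324.92323223721144, 'cy': 238.0264924098462, 'cam_to_world': array([[-1.68507186e-02, -9.81035358e-01,  1.93095001e-01,
         1.75397667e+02],
       [-9.99858006e-01,  1.65050161e-02, -3.39895665e-03,
        -4.26554665e+01],
       [ 1.47460561e-04, -1.93124858e-01, -9.81174178e-01,
         1.57418356e+03],
       [ 0.00000000e+00,  0.00000000e+00,  0.00000000e+00,
         1.00000000e+00]])}
```

View pics/side0.png

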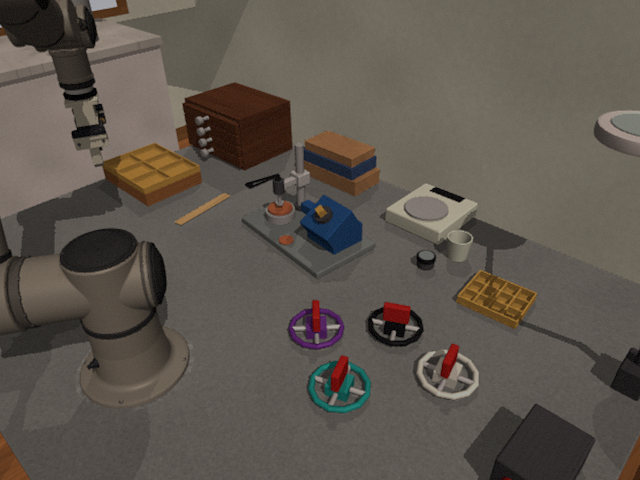

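View pics/top0.png

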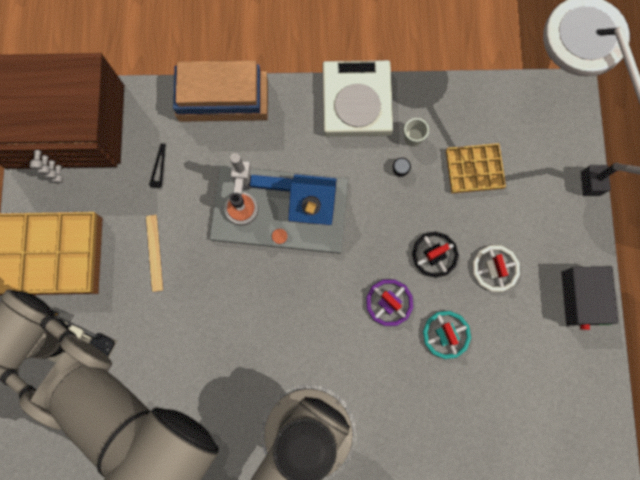

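The real (black) wheel is at top (436,254) / side (396,325). The gauge is at top (285,205), the follis lies on its base at (279,237), and the purple, turquoise and white look-alikes sit around the wheel. I'll zoom in on these.

```bash
python3 - <<'E'
import cv2
t=cv2.imread("pics/top0.png"); s=cv2.imread("pics/side0.png")
def z(im,x,y,w,h,f,n): cv2.imwrite(n,cv2.resize(im[y:y+h,x:x+w],None,fx=f,fy=f,interpolation=cv2.INTER_CUBIC))
z(t,200,140,160,120,5,"pics/z1.png"); z(t,380,220,100,75,8,"pics/z2.png")
z(s,235,135,150,140,4,"pics/z3.png"); z(s,350,290,100,75,8,"pics/z4.png")
E
```

```text
(no output)
```

View pics/z1.png

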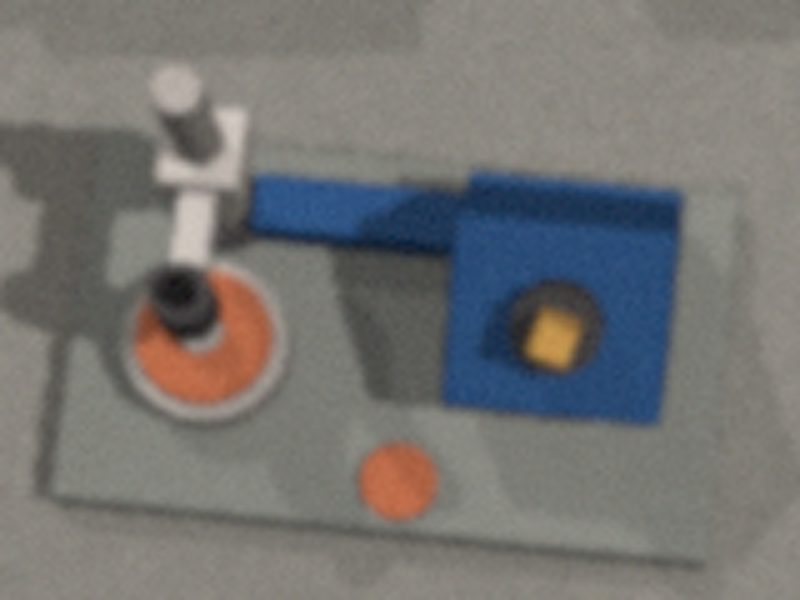

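View pics/z2.png

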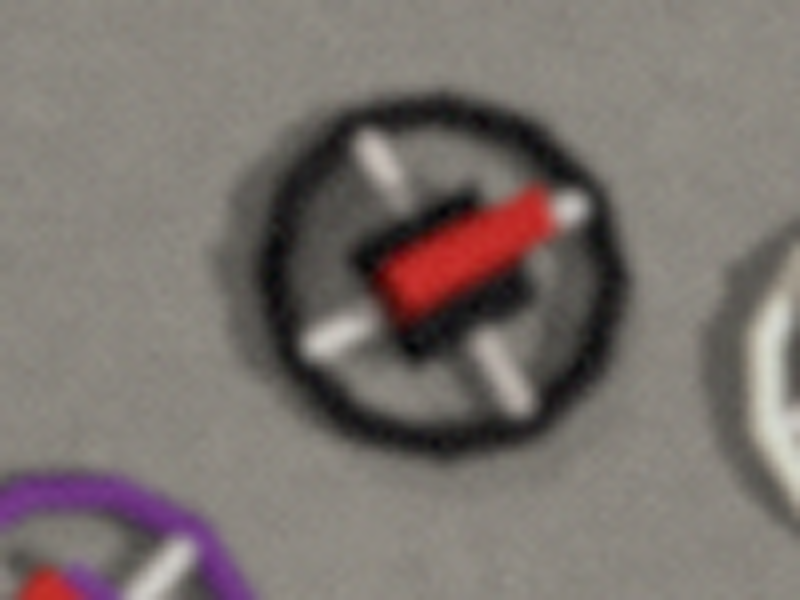

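View pics/z3.png

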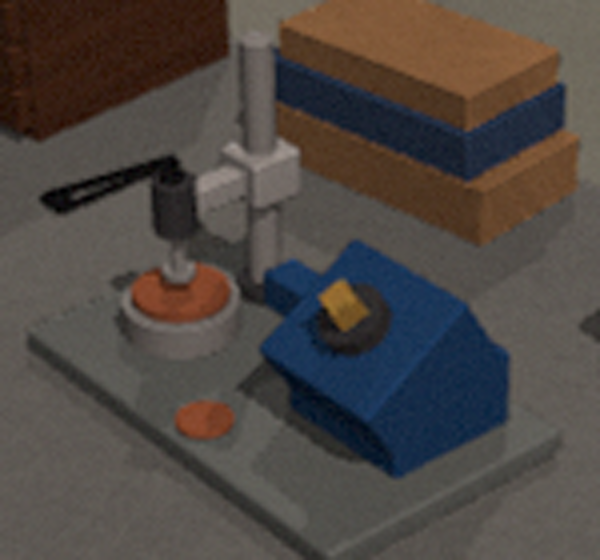

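View pics/z4.png

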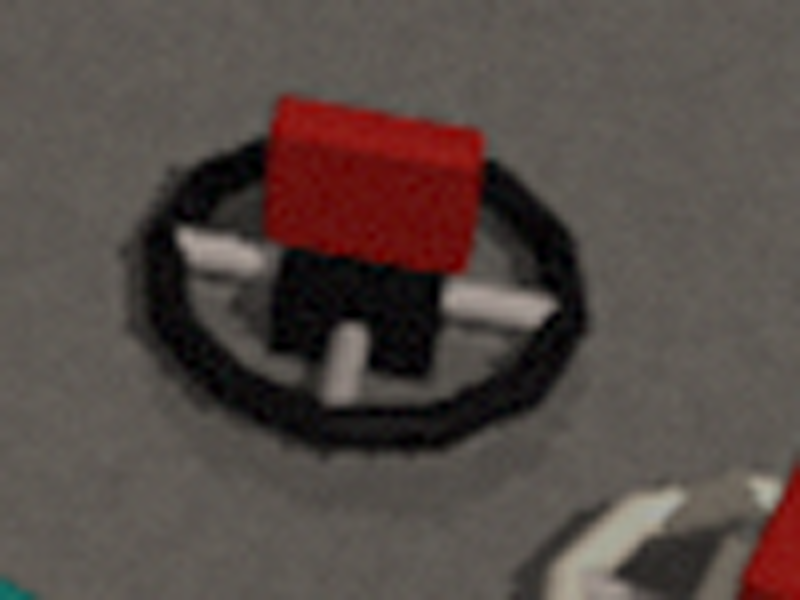

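```bash
python3 - <<'E'
import cv2,numpy as np
t=cv2.imread("pics/top0.png"); s=cv2.imread("pics/side0.png")
def z(im,x,y,w,h,f,n):
    o=cv2.resize(im[y:y+h,x:x+w],None,fx=f,fy=f,interpolation=cv2.INTER_CUBIC)
    o=np.clip(o.astype(float)*1.5,0,255).astype('uint8')
    for i in range(0,w,5): cv2.putText(o,str(x+i),(i*f,10),0,.35,(255,255,255)); cv2.line(o,(i*f+f//2,0),(i*f+f//2,h*f),(90,90,90) ,1)
    for i in range(0,h,5): cv2.putText(o,str(y+i),(0,i*f+f//2),0,.35,(255,255,255)); cv2.line(o,(0,i*f+f//2),(w*f,i*f+f//2),(90,90,90),1)
    cv2.imwrite(n,o)
z(t,285,170,55,60,10,"pics/y1.png"); z(s,295,190,75,65,10,"pics/y3.png")
E
```

```text
(no output)
```

View pics/y1.png

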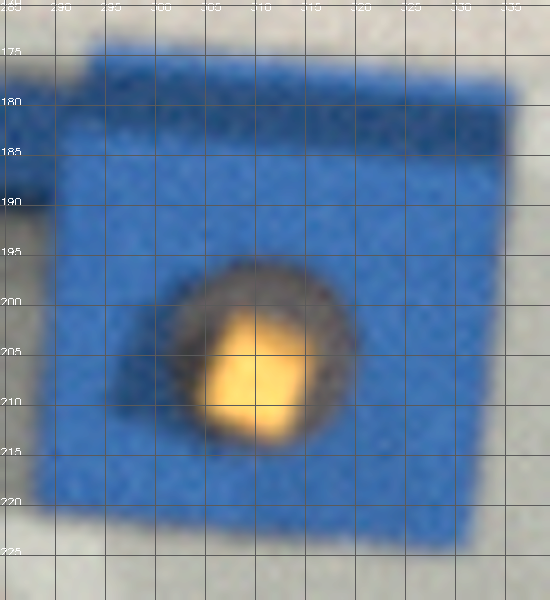

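View pics/y3.png

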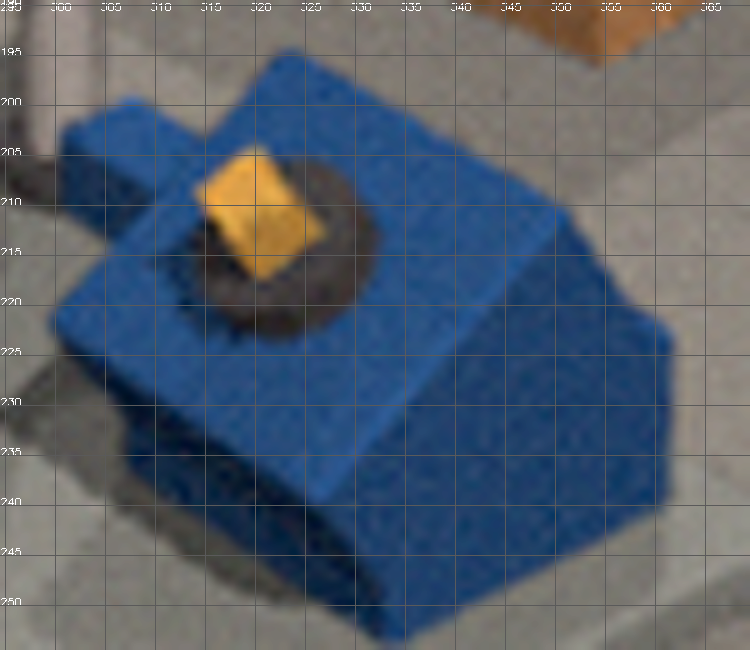

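```bash
cat > h.py <<'E'
import numpy as np,cv2
from scipy.spatial.transform import Rotation as R
from scipy.optimize import least_squares,minimize
from plant import bot
CAL={n:bot.calibration(n) for n in("side","top")}
def proj(n,P):
    c=CAL[n];M=np.linalg.inv(c["cam_to_world"]);P=np.atleast_2d(P)
    q=P@M[:3,:3].T+M[:3,3]
    return np.c_[c["fx"]*q[:,0]/q[:,2]+c["cx"],c["fy"]*q[:,1]/q[:,2]+c["cy"]]
def ray(n,uv):
    c=CAL[n];M=c["cam_to_world"];d=M[:3,:3]@np.array([(uv[0]-c["cx"])/c["fx"],(uv[1]-c["cy"])/c["fy"],1]);return M[:3,3],d
def onz(n,uv,z):
    o,d=ray(n,uv);return o+d*(z-o[2])/d[2]
def hull_mask(n,P,box,S=8):
    x,y,w,h=box;p=(proj(n,P)-[x,y]+.5)*S-.5
    m=np.zeros((h*S,w*S),np.uint8);hl=cv2.convexHull(p.astype(np.float32))
    cv2.fillConvexPoly(m,np.round(hl*16).astype(np.int32),255,shift=4)
    m=cv2.resize(m,(w,h),interpolation=cv2.INTER_AREA).astype(float)/255
    return cv2.GaussianBlur(m,(0,0),0.7)
def sq(a,z): return np.array([[i*a/2,j*a/2,z] for i in(-1,1) for j in(-1,1)])
shaftP=np.r_[sq(20,0),sq(20,19),sq(17,22)]
def homeR(yaw,a): return R.from_euler('z',yaw)*R.from_euler('y',-.55)*R.from_euler('z',-a)
E
cat > fit.py <<'E'
from h import *
pts={"side":{(50,55):(323,194.5),(50,-55):(350.5,210.5),(-50,-55):(326,239.5),(-50,55):(300,221.5)},
"top":{(-50,55):(288.3,220.3),(-50,-55):(331.5,224.3),(50,55):(291,182.7),(50,-55):(334.5,186)}}
tip={"top":[(308.3,200.5),(315.5,202.5),(312.8,213),(304.8,210.5)],"side":[(320,203.8),(327,212.5),(320.5,217),(314,209)]}
th=np.linspace(0,2*np.pi,60)
circ=np.c_[23*np.cos(th),23*np.sin(th),0*th]; col=np.r_[circ,circ-[0,0,14]]
def ext(n,p):
    q=proj(n,p); return q[:,0].min(),q[:,0].max(),q[:,1].min(),q[:,1].max()
def model(v,use=("side","top"),full=False):
    hx,hy,yaw,a,ox,oy,hz=v; H=np.array([hx,hy,hz]);A=homeR(yaw,0);B=homeR(yaw,a)
    r=[]
    for n in use:
        for k,p in pts[n].items():
            r+=list(.6*(proj(n,H+A.apply([k[0]+ox,k[1]+oy,-14]))[0]-p))
        q=proj(n,H+B.apply(shaftP)); hl=cv2.convexHull(q.astype(np.float32))
        for p in tip[n]: # nearest signed distance to hull + top corners
            r.append(2*cv2.pointPolygonTest(hl,p,True))
        e=ext(n,H+A.apply(col))
        o={"top":(301.7,320.3,195.3,None),"side":(None,332.3,None,223.3)}[n]
        r+=[1.5*(a_-b) for a_,b in zip(e,o) if b is not None]
    r.append((hz-115)/1.); 
    return np.array(r)
for use in (("side","top"),("side",),("top",)):
  best=None
  for a in (0,.2,.4,.6,-.2,-.4):
    s=least_squares(model,[500,30,-.08,a,0,0,115],args=(use,),loss="soft_l1",diff_step=1e-4,x_scale=[10,10,.1,.1,5,5,1])
    if best is None or s.cost<best.cost:best=s
    if len(use)==2: print(a,s.cost,s.x.round(3))
  print(use,best.cost,best.x.round(3)); 
  if len(use)==2: print(best.fun.round(2))
E
python3 fit.py
```

```text
0 4.641272956099717 [ 5.43019e+02 -1.38390e+01 -1.15000e-01  1.94000e-01  2.00000e-03
 -7.74000e-01  1.15097e+02]
0.2 4.640970178756833 [ 5.43006e+02 -1.38510e+01 -1.15000e-01  1.97000e-01  1.60000e-02
 -7.59000e-01  1.15099e+02]
0.4 4.877071488259838 [ 5.42613e+02 -1.41520e+01 -1.14000e-01  2.52000e-01  3.58000e-01
 -4.35000e-01  1.15045e+02]
0.6 4.643383816097321 [ 5.43025e+02 -1.38300e+01 -1.16000e-01  1.91000e-01 -4.00000e-03
 -7.85000e-01  1.15101e+02]
-0.2 4.6414399829072215 [ 5.43012e+02 -1.38470e+01 -1.15000e-01  1.97000e-01  7.00000e-03
 -7.70000e-01  1.15094e+02]
-0.4 4.640983440300072 [ 5.42998e+02 -1.38550e+01 -1.15000e-01  1.97000e-01  1.40000e-02
 -7.56000e-01  1.15111e+02]
('side', 'top') 4.640970178756833 [ 5.43006e+02 -1.38510e+01 -1.15000e-01  1.97000e-01  1.60000e-02
 -7.59000e-01  1.15099e+02]
[ 0.34 -0.88  1.03 -0.49  0.24  0.27 -0.73  0.02 -0.16  0.25 -0.87 -0.63
  1.12  0.08 -0.46  0.52  0.13  0.68 -0.52 -0.28  0.5   0.33 -1.01 -1.2
 -0.13  0.03 -1.07 -0.13 -0.44  0.1 ]
('side',) 1.1336541449225053 [ 5.42430e+02 -1.26290e+01 -1.23000e-01  2.40000e-01 -8.24000e-01
 -1.75900e+00  1.14942e+02]
('top',) 1.457540836276028 [ 5.43531e+02 -1.46050e+01 -1.09000e-01  2.26000e-01  7.74000e-01
 -3.55000e-01  1.14977e+02]
```

```bash
cat > wfit.py <<'E'
from h import *
box={"top":(405,225,60,60),"side":(365,290,65,65)}
barP=np.array([[i*28,j*8,z] for i in(-1,1) for j in(-1,1) for z in(26,68)])
im={n:cv2.cvtColor(cv2.imread(f"pics/{n}0.png"),cv2.COLOR_BGR2RGB).astype(float) for n in box}
obs={}
for n,(x,y,w,h) in box.items():
    c=im[n][y:y+h,x:x+w]; r=c[:,:,0]-(c[:,:,1]+c[:,:,2])/2
    if n=="side": r=np.clip(r/np.percentile(r,95),0,1)
    else: r=np.clip(r/np.percentile(r,96.5),0,1)
    # brighter top face vs darker side: normalise
    obs[n]=np.clip((r-.1)/.5,0,1)
def cost(v,use):
    Rz=R.from_euler('z',v[2]);c=0
    for n in use: c+=((hull_mask(n,Rz.apply(barP)+[v[0],v[1],0],box[n])-obs[n])**2).sum()
    return c
p0=onz("top",(436,254),20);print(p0)
for use in(("top","side"),("top",),("side",)):
    s=min((minimize(cost,[p0[0],p0[1],y],args=(use,),method="Nelder-Mead",options=dict(initial_simplex=[[p0[0],p0[1],y],[p0[0]+8,p0[1],y],[p0[0],p0[1]+8,y],[p0[0],p0[1],y+.15]])) for y in(-1.05,-1.15,-.95)),key=lambda s:s.fun)
    print(use,s.x.round(3),round(s.fun,2))
    if len(use)==2:V=s.x
Rz=R.from_euler('z',V[2]);t=np.linspace(0,2*np.pi,90)
out=[]
for n,(x,y,w,h) in box.items():
    o=cv2.resize(im[n][y:y+h,x:x+w].astype(np.uint8)[:,:,::-1],(400,400),interpolation=cv2.INTER_CUBIC);f=400/w
    for rr,z in((67,12),(55,12),(61,18)):
        q=(proj(n,np.c_[rr*np.cos(t)+V[0],rr*np.sin(t)+V[1],0*t+z])-[x,y]+.5)*f
        cv2.polylines(o,[q.astype(np.int32)],True,(0,255,255),1)
    q=(proj(n,Rz.apply(barP)+[V[0],V[1],0])-[x,y]+.5)*f
    cv2.polylines(o,[cv2.convexHull(q.astype(np.float32)).astype(np.int32)],True,(0,255,0),1)
    out.append(o)
cv2.imwrite("pics/wov.png",np.hstack(out))
a=onz("top",(200+58/5,140+494/5),20);b=onz("top",(200+703/5,140+560/5),20);print(a,b,np.linalg.norm(a-b),np.arctan2(*(a-b)[:2]))
E
python3 wfit.py
```

```text
[ 435.05262366 -330.15170314   20.        ]
('top', 'side') [ 435.926 -328.356   -1.102] 30.92
('top',) [ 437.893 -330.463   -1.124] 11.24
('side',) [ 435.285 -328.377   -1.09 ] 13.24
[484.121532   241.90373747  20.        ] [444.30646818 -87.36668479  20.        ] 331.6688865092806 0.120334822346413
```

View pics/wov.png

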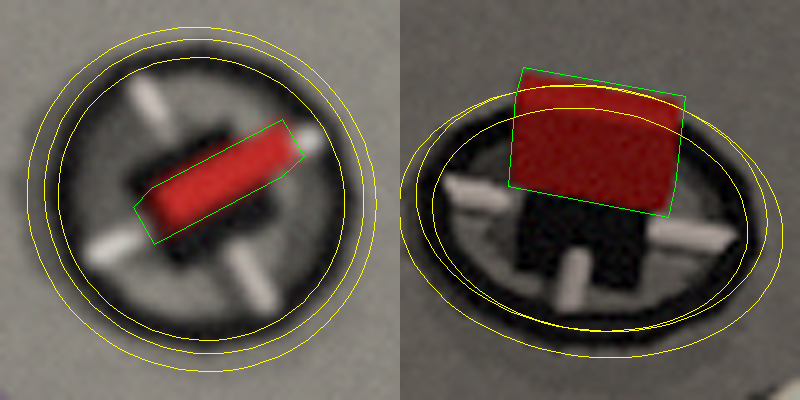

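```bash
python3 -m inch '[3.2,-3.8,0,0,0,-4,1, 6.4,-7.6,0,0,0,-8,1, 9.6,-11.4,0,0,0,-12,1, 12.8,-15.2,0,0,0,-16,1, 16,-19,0,0,0,-20,1]'; python3 -m inch '[1,-4.8,0,0,0,-4,1, 2,-9.6,0,0,0,-8,1, 2.5,-14.4,0,0,0,-12,1, 3,-19.2,0,0,0,-15,1, 3.5,-24,0,0,0,-18,1]'; python3 -m inch '[0,-4.8,0,0,0,0,1, 0,-9.6,0,0,0,0,1, 0,-14.4,0,0,0,0,1, 0,-19.2,0,0,0,0,1, 0,-24,0,0,0,0,1]'
```

```text
time: 0.6
tool_pos: [386.9, 281.7, 226.0]
tcp_rot: [-3.14, -0.0, 2.344]
contact_force: [1.3, 0.6, 0.7]
grip_width: 91.9
time: 1.1
tool_pos: [421.5, 39.8, 225.8]
tcp_rot: [-3.14, -0.001, 2.028]
contact_force: [1.0, 1.0, 0.1]
grip_width: 92.0
time: 1.6
tool_pos: [421.0, -202.1, 225.6]
tcp_rot: [-3.14, -0.001, 2.028]
contact_force: [1.8, 0.6, -0.3]
grip_width: 91.8
```

```bash
python3 -m inch '[0.5,-4.5,-2,0,0,0.4,1, 1,-9,-5,0,0,0.8,1, 1.55,-12.7,-9,0,0,0.8,1, 1.55,-12.7,-12,0,0,0.8,1, 1.55,-12.7,-12,0,0,0.8,1]'; python3 - <<'E'
from h import *
o=bot.get_obs();print(o["tool_pos"],o["tcp_rot"])
for n,(x,y,w,h) in {"top":(386,205,100,100),"side":(345,245,100,100)}.items():
    im=bot.capture(n);cv2.imwrite(f"pics/{n}1.png",im[:,:,::-1])
    c=cv2.resize(im[y:y+h,x:x+w,::-1],(400,400),interpolation=cv2.INTER_CUBIC)
    q=(proj(n,o["tool_pos"])[0]-[x,y]+.5)*4
    cv2.circle(c,tuple(int(v) for v in q),3,(0,255,0),1)
    globals()["c"+n]=c
cv2.imwrite("pics/g1.png",np.hstack([ctop,cside]))
E
```

```text
time: 2.1
tool_pos: [433.6, -328.0, 100.5]
tcp_rot: [-3.136, -0.011, 2.039]
contact_force: [-0.9, 0.8, -0.4]
grip_width: 91.6
[ 433.64313406 -327.96416085  100.50429671] [-3.13634876 -0.01106856  2.03935476]
```

View pics/g1.png

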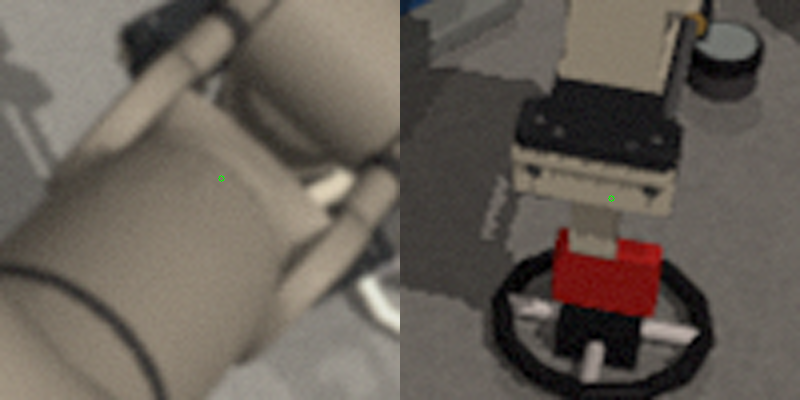

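```bash
python3 - <<'E'
from h import *
o=bot.get_obs();Rt=R.from_euler('xyz',o["tcp_rot"])
print(o["tool_pos"],o["tcp_rot"],o["time"])
for y in(-46,-52,-65,46):
  for x in (-9.5,0,9.5): print(y,x,(proj("side",o["tool_pos"]+Rt.apply([x,y,0]))[0]-[345,245]+.5)*4+[400,0])
E
```

```text
[ 436.15461723 -328.49294771  105.65697306] [-3.13921505e+00 -2.97436892e-03  2.04140993e+00] 2.2
-46 -9.5 [619.63582055 250.69305399]
-46 0 [600.65180499 247.1947167 ]
-46 9.5 [581.75094261 243.71170272]
-52 -9.5 [617.67432117 258.67494304]
-52 0 [598.60764452 255.14297648]
-52 9.5 [579.62486495 251.62655125]
-65 -9.5 [613.36198266 276.2230533 ]
-65 0 [594.11372125 272.61658975]
-65 9.5 [574.95100331 269.02615411]
46 -9.5 [647.6136437  136.84347449]
46 0 [629.81314989 133.80736397]
46 9.5 [612.08553911 130.78368461]
```

```bash
python3 -m inch '[0,-0.05,-2.5,0,0,0,1, 0,-0.05,-5,0,0,0,1, 0,-0.05,-7,0,0,0,1, 0,-0.05,-7.4,0,0,0,1, 0,-0.05,-7.4,0,0,0,1]'; python3 -m inch '[0,0,0,0,0,0,-1, 0,0,0,0,0,0,-1, 0,0,0,0,0,0,-1, 0,0,0,0,0,0,-1, 0,0,0,0,0,0,-1]'
```

```text
time: 2.7
tool_pos: [437.0, -328.9, 33.3]
tcp_rot: [-3.14, -0.001, 2.042]
contact_force: [-0.5, -0.2, 0.3]
grip_width: 91.7
time: 3.2
tool_pos: [437.0, -328.9, 33.5]
tcp_rot: [-3.14, -0.001, 2.042]
contact_force: [-0.1, -0.1, -0.0]
grip_width: 56.5
```

```bash
python3 -m inch '[0,0,0,0,0,0,-1, 0,0,0,0,0,0,-1, 0,0,0,0,0,0,-1, 0,0,0,0,0,0,-1, 0,0,0,0,0,0,-1]'
```

```text
time: 3.7
tool_pos: [437.0, -329.0, 33.5]
tcp_rot: [-3.14, -0.001, 2.042]
contact_force: [-2.3, -0.9, 1.3]
grip_width: 16.2
```

```bash
python3 -m inch '[0,0,0,0,0,0,-1, 0,0,2,0,0,0,-1, 0,0,6,0,0,0,-1, 0,0,10,0,0,0,-1, 0,0,14,0,0,0,-1]';python3 -m inch '[0,0,2,0,0,0,-1, 0,0,4,0,0,0,-1, 0,0,4,0,0,0,-1, 0,0,4,0,0,0,-1, 0,0,4,0,0,0,-1]'; python3 - <<'E'
from h import *
o=bot.get_obs();print(o["tool_pos"],o["tcp_rot"],o["contact_force"],o["moment"])
im=bot.capture("side");cv2.imwrite("pics/side2.png",im[:,:,::-1])
u,v=proj("side",o["tool_pos"])[0].astype(int);x,y=u-50,v-50
cv2.imwrite("pics/g2.png",cv2.resize(im[y:y+100,x:x+100,::-1],(600,600),interpolation=cv2.INTER_CUBIC));print(x,y)
E
```

```text
time: 4.2
tool_pos: [436.5, -328.5, 174.4]
tcp_rot: [-3.139, -0.003, 2.042]
contact_force: [-0.4, -0.4, -2.0]
grip_width: 16.1
time: 4.7
tool_pos: [435.9, -327.9, 212.7]
tcp_rot: [-3.138, -0.006, 2.042]
contact_force: [0.1, -0.3, -3.1]
grip_width: 15.4
[ 435.91696934 -327.88167312  212.65805971] [-3.13839591 -0.00556876  2.04241913] [ 0.13859834 -0.33020992 -3.10485323] [-0.00770674  0.03973428  0.00197032]
351 199
```

View pics/g2.png

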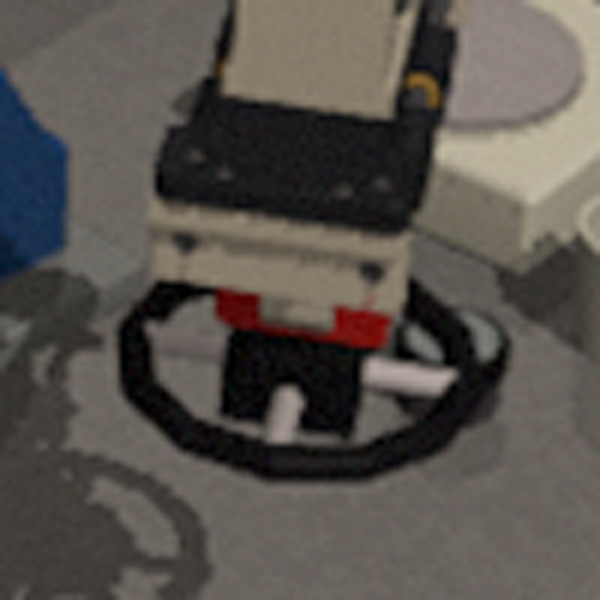

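```bash
cat > go.py <<'E'
from h import *
import sys
def target(d,a,home=(543,-13.9,115),yaw=-.115,off=33.5,lat=(0,0)):
    H=homeR(yaw,0);n=H.apply([0,0,1])
    M=R.from_matrix(np.array([[0,1,0],[1,0,0],[0,0,-1]]))
    Rt=H*R.from_euler('z',-a)*M
    return np.array(home)+n*(d+off)+H.apply([lat[0],lat[1],0]),Rt
def delta(p,Rt):
    o=bot.get_obs();Rc=R.from_euler('xyz',o["tcp_rot"])
    rv=np.degrees((Rt*Rc.inv()).as_rotvec())
    print("t",o["time"],"shift cm",((p-o["tool_pos"])/10).round(2),"rot deg",rv.round(2),"norm",np.linalg.norm(rv).round(1))
E
python3 - <<'E'
from go import *
delta(*target(60,.21)); delta(*target(60,.21-np.pi/2))
E
```

```text
t 4.75 shift cm [ 5.85 31.97 -1.8 ] rot deg [  8.74 -31.27 -44.55] norm 55.1
t 4.75 shift cm [ 5.85 31.97 -1.8 ] rot deg [-15.61 -28.68  43.22] norm 54.2
```

```bash
python3 -m inch '[0,4.2,0,1,-4,-5.7,-1, 0,8.4,0,2.2,-8,-11.4,-1, 0.5,12.6,0,3.4,-12,-17,-1, 1.5,16.8,0,4.6,-16.2,-23,-1, 2,21,0,5.6,-20,-28.5,-1]'; python3 - <<'E'
from go import *
delta(*target(60,.21))
E
```

```text
time: 5.25
tool_pos: [455.5, -116.6, 211.8]
tcp_rot: [2.785, -0.026, 1.539]
contact_force: [0.8, 0.4, -2.2]
grip_width: 15.7
t 5.25 shift cm [ 3.89 10.83 -1.71] rot deg [  2.99 -11.17 -15.74] norm 19.5
```

```bash
python3 -m inch '[1.3,3.6,0,1,-3.7,-5.2,-1, 2.6,7.2,-0.5,2,-7.4,-10.5,-1, 3.9,10.8,-1.7,3,-11.2,-15.7,-1, 3.9,10.8,-1.7,3,-11.2,-15.7,-1, 3.9,10.8,-1.7,3,-11.2,-15.7,-1]'; cat > look.py <<'E'
from go import *
import sys
k=sys.argv[1]
o=bot.get_obs();print(o["tool_pos"],o["tcp_rot"],o["contact_force"],o["time"])
d,a=float(sys.argv[2]),float(sys.argv[3])
delta(*target(d,a))
for n,(x,y,w,h) in {"top":(270,150,80,80),"side":(270,150,100,100)}.items():
    im=bot.capture(n);cv2.imwrite(f"pics/{n}{k}.png",im[:,:,::-1])
    c=cv2.resize(im[y:y+h,x:x+w,::-1],(400,400) if n=="top" else (600,600),interpolation=cv2.INTER_CUBIC)
    cv2.imwrite(f"pics/L{n}{k}.png",np.clip(c*1.3,0,255))
E
python3 look.py a 60 .21
```

```text
time: 5.75
tool_pos: [492.9, -6.5, 192.8]
tcp_rot: [2.605, -0.109, 1.28]
contact_force: [-0.1, -0.1, -2.5]
grip_width: 15.9
[492.92979686  -6.49475204 192.75829344] [ 2.60537344 -0.10904806  1.27969356] [-0.0758031  -0.09899957 -2.48547288] 5.75
t 5.75 shift cm [ 0.15 -0.18  0.2 ] rot deg [-0.06 -0.22 -0.23] norm 0.3[ WARN:0@2.330] global loadsave.cpp:1063 imwrite_ Unsupported depth image for selected encoder is fallbacked to CV_8U.
```

View pics/Lsidea.png

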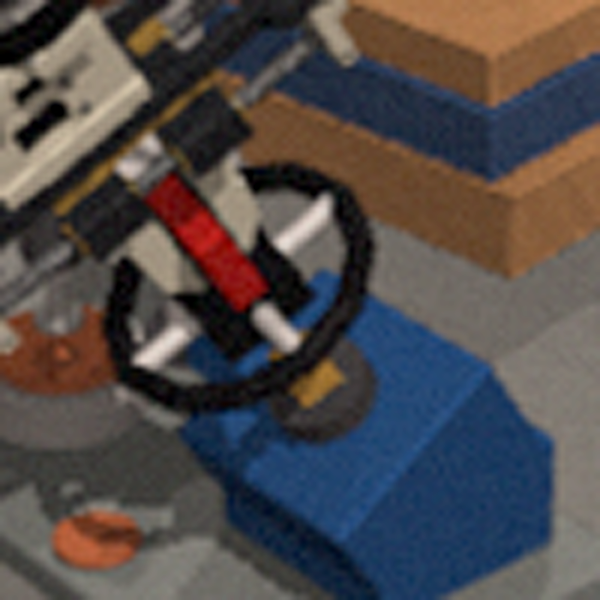

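View pics/topa.png

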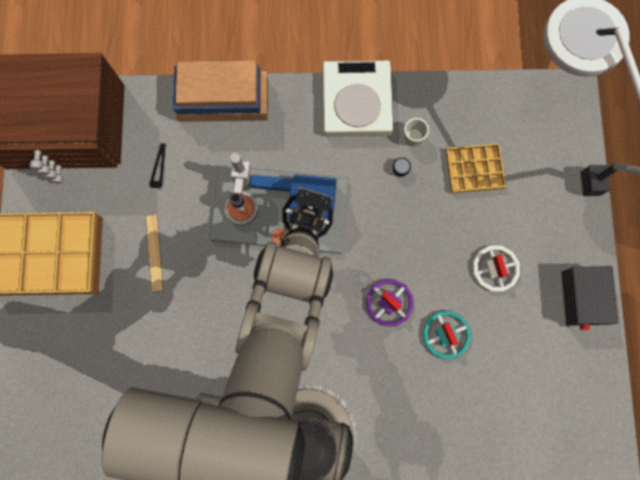

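```bash
cat > ov.py <<'E'
from go import *
import sys
k=sys.argv[1]; n=sys.argv[2]; x,y,w,h=[int(v) for v in sys.argv[3].split(',')]
im=bot.capture(n);o=bot.get_obs();p=o["tool_pos"];Rt=R.from_euler('xyz',o["tcp_rot"])
f=600/w;c=np.clip(cv2.resize(im[y:y+h,x:x+w,::-1],(600,600),interpolation=cv2.INTER_CUBIC)*1.4,0,255).astype(np.uint8)
W=p+Rt.apply([0,0,33.5]); z=-Rt.apply([0,0,1]);X=Rt.apply([1,0,0]);Y=np.cross(z,X)
F=lambda P:(np.atleast_2d(P)@np.array([X,Y,z])+W)
px=lambda P:((proj(n,P)-[x,y]+.5)*f).astype(np.int32)
t=np.linspace(0,2*np.pi,60)
for r in(61,49): cv2.polylines(c,[px(F(np.c_[r*np.cos(t),r*np.sin(t),0*t+18 if r==49 else 0*t+12]))],True,(0,255,255),1)
for zz in(26,68): cv2.polylines(c,[px(F([[28,8,zz],[28,-8,zz],[-28,-8,zz],[-28,8,zz]]))],True,(0,255,0),1)
for zz in(0,26): cv2.polylines(c,[px(F([[22,22,zz],[22,-22,zz],[-22,-22,zz],[-22,22,zz]]))],True,(255,0,255),1)
H=homeR(-.115,.21)
for hp,col in(((543,-13.9,115),(255,255,255)),):
  for s,zz in((20,0),(20,19),(17,22)):
    cv2.polylines(c,[px(np.array(hp)+H.apply(sq(s,zz)[[0,1,3,2]]))],True,col,1)
cv2.imwrite(f"pics/o{k}.png",c)
print(p,o["tcp_rot"],o["time"]); H0=homeR(-.115,0)
print("wheel in home", H0.inv().apply(W-np.array([543,-13.9,115])).round(2), "axis err",H0.inv().apply(z).round(4))
E
python3 ov.py b side 270,150,100,100
```

```text
[494.46646697  -9.05842412 194.593194  ] [ 2.60198139 -0.10883435  1.2771293 ] 5.9
wheel in home [ 1.000e-02 -7.500e-01  5.985e+01] axis err [ 6.e-04 -4.e-04  1.e+00]
```

View pics/ob.png

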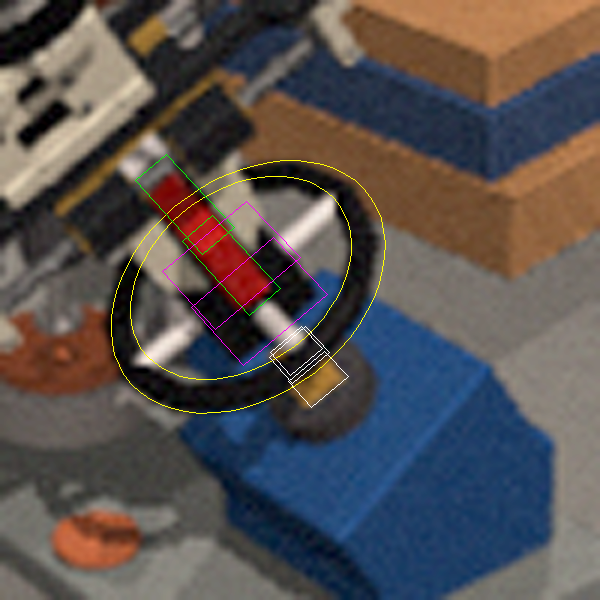

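```bash
python3 ov.py c top 275,170,75,75
```

```text
[494.65710922  -9.4262966  194.86473705] [ 2.60130177 -0.10902397  1.27626987] 5.95
wheel in home [ 0.37 -1.1  59.96] axis err [-1.e-04  0.e+00  1.e+00]
```

View pics/oc.png

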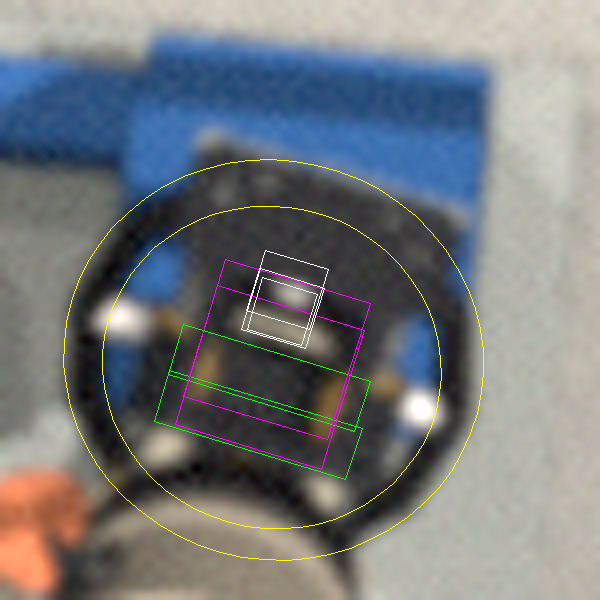

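```bash
sed -i 's/home=(543,-13.9,115)/home=(544.4,-15.1,115)/' go.py; sed -i 's/(543,-13.9,115)/(544.4,-15.1,115)/' ov.py; sed -i 's/\[543,-13.9,115\]/[544.4,-15.1,115]/' ov.py; python3 - <<'E'
from go import *
delta(*target(28,.21))
E
```

```text
t 5.95 shift cm [ 1.78 -0.2  -2.74] rot deg [ 0.01  0.01 -0.01] norm 0.0
```

```bash
python3 -m inch '[0.6,-0.2,-0.9,0,0,0,-1, 1.2,-0.2,-1.8,0,0,0,-1, 1.78,-0.2,-2.74,0,0,0,-1, 1.78,-0.2,-2.74,0,0,0,-1, 1.78,-0.2,-2.74,0,0,0,-1]'; python3 ov.py d side 270,150,100,100; python3 ov.py e top 275,170,75,75
python3 - <<'E'
from go import *
delta(*target(28,.21))
E
```

```text
time: 6.45
tool_pos: [512.3, -11.5, 166.6]
tcp_rot: [2.603, -0.109, 1.276]
contact_force: [-0.0, 0.5, -2.5]
grip_width: 16.1
[512.40697472 -11.43473448 167.14521888] [ 2.60206011 -0.10891846  1.27623501] 6.5
wheel in home [-0.22 -0.03 27.79] axis err [ 7.e-04 -0.e+00  1.e+00]
[512.47524286 -11.40225372 167.46583552] [ 2.6013888  -0.10902963  1.27632416] 6.55
wheel in home [3.000e-02 1.000e-02 2.803e+01] axis err [-0. -0.  1.]
t 6.55 shift cm [-0. -0. -0.] rot deg [ 0.01  0.   -0.02] norm 0.0
```

View pics/od.png

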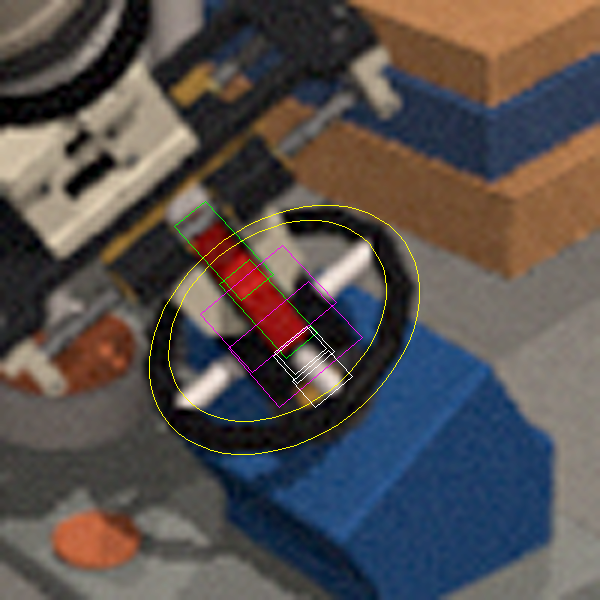

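View pics/oe.png

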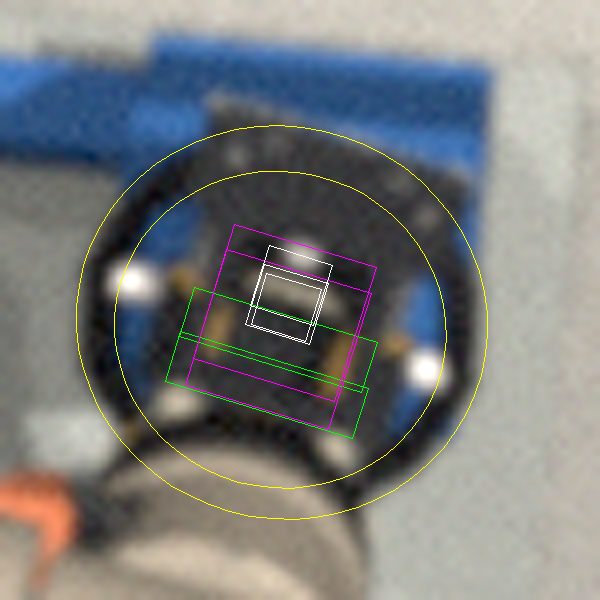

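```bash
python3 -m inch '[0.16,-0.02,-0.26,0,0,0,-1, 0.31,-0.04,-0.51,0,0,0,-1, 0.47,-0.05,-0.77,0,0,0,-1, 0.62,-0.07,-1.02,0,0,0,-1, 0.62,-0.07,-1.02,0,0,0,-1]'; python3 - <<'E'
from go import *
delta(*target(16,.21)); o=bot.get_obs();H=homeR(-.115,0).inv();print(H.apply(o["contact_force"]),H.apply(o["moment"]))
E
```

```text
time: 7.05
tool_pos: [518.1, -11.8, 157.0]
tcp_rot: [2.603, -0.109, 1.276]
contact_force: [-2.1, -0.0, -3.2]
grip_width: 15.8
t 7.05 shift cm [ 0.06 -0.03  0.02] rot deg [-0.02 -0.09 -0.03] norm 0.1
[-3.45247814 -0.27387617 -1.60927175] [-0.04683781  1.03172237  0.04663334]
```

```bash
python3 -m inch '[0.08,-0.02,-0.2,0,0,0,-1, 0.18,-0.03,-0.37,0,0,0,-1, 0.28,-0.04,-0.53,0,0,0,-1, 0.39,-0.05,-0.7,0,0,0,-1, 0.39,-0.05,-0.7,0,0,0,-1]'; cat > st.py <<'E'
from go import *
import sys
delta(*target(float(sys.argv[1]),float(sys.argv[2]))); o=bot.get_obs();H=homeR(-.115,0).inv();print("F",(H.apply(o["contact_force"]-np.array([0,0,-2.5]))).round(1),"M",H.apply(o["moment"]).round(2))
W=o["tool_pos"]+R.from_euler('xyz',o["tcp_rot"]).apply([0,0,33.5]);print("wheel",H.apply(W-[544.4,-15.1,115]).round(2))
E
python3 st.py 0 .21
```

```text
time: 7.55
tool_pos: [521.4, -12.3, 152.0]
tcp_rot: [2.612, -0.109, 1.276]
contact_force: [-3.5, 2.2, -4.7]
grip_width: 16.1
t 7.55 shift cm [ 0.56 -0.08 -0.84] rot deg [-0.15 -0.59 -0.07] norm 0.6
F [-4.3  1.8  0.1] M [0.1  1.56 0.02]
wheel [-0.81  0.22 10.14]
```

```bash
python3 -m inch '[-0.06,0.03,-0.04,0,0,0,-1, -0.06,0.03,-0.04,0,0,0,-1, 0.05,0.01,-0.2,0,0,0,-1, 0.15,0,-0.38,0,0,0,-1, 0.15,0,-0.38,0,0,0,-1]'; python3 st.py 0 .21
```

```text
time: 8.05
tool_pos: [522.9, -12.4, 149.4]
tcp_rot: [2.615, -0.109, 1.276]
contact_force: [-3.1, 0.7, -3.6]
grip_width: 15.8
t 8.05 shift cm [ 0.41 -0.07 -0.58] rot deg [-0.2  -0.77 -0.09] norm 0.8
F [-3.3  0.4  0.7] M [0.03 1.25 0.04]
wheel [-0.94  0.34  7.12]
```

```bash
python3 -m inch '[-0.06,0.02,-0.04,0,0,0,-1, 0.02,0,-0.18,0,0,0,-1, 0.1,-0.01,-0.32,0,0,0,-1, 0.18,-0.02,-0.46,0,0,0,-1, 0.18,-0.02,-0.46,0,0,0,-1]'; python3 st.py 0 .21
```

```text
time: 8.55
tool_pos: [524.8, -12.6, 146.5]
tcp_rot: [2.62, -0.108, 1.276]
contact_force: [-3.6, 0.3, -3.6]
grip_width: 15.6
t 8.55 shift cm [ 0.22 -0.05 -0.3 ] rot deg [-0.27 -1.03 -0.11] norm 1.1
F [-3.6 -0.1  1. ] M [ 0.03  1.46 -0.02]
wheel [-1.    0.32  3.71]
```

```bash
python3 -m inch '[0,0,0,0.1,1,0,-1, 0.06,-0.01,-0.1,0.1,1,0,-1, 0.12,-0.02,-0.2,0.1,1,0,-1, 0.18,-0.02,-0.3,0.1,1,0,-1, 0.22,-0.03,-0.37,0.1,1,0,-1]'; python3 st.py 0 .21
```

```text
time: 9.05
tool_pos: [526.4, -12.8, 143.9]
tcp_rot: [2.636, -0.105, 1.275]
contact_force: [-25.8, 1.6, 24.7]
grip_width: 15.8
t 9.05 shift cm [ 0.06 -0.03 -0.04] rot deg [-0.35 -1.98 -0.13] norm 2.0
F [-7.8 -1.3 36.6] M [-0.38  1.9   0.05]
wheel [-1.56  0.33  0.67]
```

```bash
python3 -m inch '[0,0,0,0,0,0,-1, 0,0,0,0,0,0,-1, 0,0,0,0,0,0,-1, 0,0,0,0,0,0,-1, 0,0,0,0,0,0,-1]'; python3 st.py 0 .21;python3 ov.py f side 270,150,100,100
```

```text
time: 9.55
tool_pos: [526.2, -12.8, 144.3]
tcp_rot: [2.636, -0.105, 1.275]
contact_force: [-9.7, 1.7, 4.9]
grip_width: 15.8
t 9.55 shift cm [ 0.08 -0.03 -0.08] rot deg [-0.34 -1.95 -0.14] norm 2.0
F [-4.5  0.6 11.4] M [-0.09  1.45  0.01]
wheel [-1.43  0.33  1.08]
[526.23189362 -12.74418191 144.30906423] [ 2.63593167 -0.10497759  1.27479214] 9.6
wheel in home [-1.45  0.36  1.08] axis err [ 0.0345 -0.003   0.9994]
```

View pics/of.png

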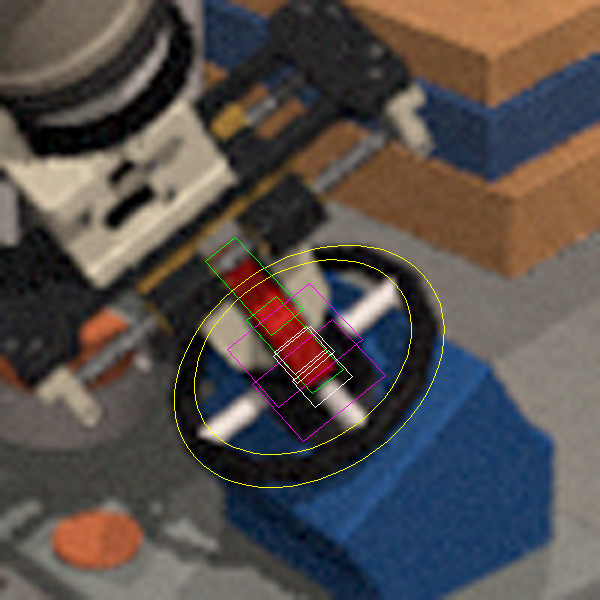

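```bash
python3 -m inch '[-0.02,0,-0.01,0,-0.3,0,-1, -0.04,0,-0.03,0,-0.7,0,-1, -0.06,0.01,-0.04,-0.1,-1,0,-1, -0.06,0.01,-0.04,-0.1,-1,0,-1, -0.06,0.01,-0.04,-0.1,-1,0,-1]'; python3 st.py 0 .21
```

```text
time: 10.1
tool_pos: [525.6, -12.7, 145.1]
tcp_rot: [2.622, -0.108, 1.277]
contact_force: [-3.5, 1.5, -4.3]
grip_width: 15.8
t 10.1 shift cm [ 0.14 -0.04 -0.15] rot deg [-0.29 -1.15 -0.16] norm 1.2
F [-4.1  1.1  0.4] M [ 0.11  1.49 -0.03]
wheel [-1.13  0.35  2.09]
```

```bash
python3 -m inch '[0.04,-0.01,-0.07,0,0,0,-1, 0.08,-0.01,-0.13,0,0,0,-1, 0.1,-0.01,-0.17,0,0,0,-1, 0.13,-0.02,-0.21,0,0,0,-1, 0.13,-0.02,-0.21,0,0,0,-1]'; python3 st.py 0 .21
```

```text
time: 10.6
tool_pos: [526.3, -12.8, 144.0]
tcp_rot: [2.625, -0.108, 1.277]
contact_force: [-13.0, 1.8, 5.5]
grip_width: 15.9
t 10.6 shift cm [ 0.08 -0.03 -0.05] rot deg [-0.33 -1.28 -0.18] norm 1.3
F [-7.   0.3 13.7] M [-0.13  1.89  0.01]
wheel [-1.19  0.38  0.82]
```

```bash
python3 - <<'E'
from go import *
o=bot.get_obs();print(o["joint_positions"].round(2)); print(R.from_euler('xyz',o["tcp_rot"]).apply([0,0,1])*35)
E
```

```text
[-0.2   0.23  2.1   0.16  0.28 -0.02]
[ 17.50776324  -1.87298754 -30.24847342]
```

```bash
python3 -m inch '[0,0,0,3,-0.32,-5.19,-1, 0,0,0,6,-0.64,-10.37,-1, 0,0,0,9,-0.96,-15.56,-1, 0,0,0,12,-1.28,-20.74,-1, 0,0,0,15,-1.6,-25.93,-1]'; python3 st.py 0 .71; python3 - <<'E'
from go import *
print(bot.get_obs()["joint_positions"].round(4))
E
```

```text
time: 11.1
tool_pos: [526.6, -13.0, 144.5]
tcp_rot: [2.736, -0.348, 0.793]
contact_force: [-5.3, -0.7, 0.1]
grip_width: 16.0
t 11.1 shift cm [ 0.04 -0.01 -0.09] rot deg [-1.1  -1.13  1.18] norm 2.0
F [-3.1 -1.3  4.9] M [-0.28  1.37  0.14]
wheel [-0.6   0.17  0.99]
[-0.1981  0.2337  2.1009  0.1633  0.2842  0.5076]
```

```bash
python3 - <<'E'
from go import *
im=bot.capture("side");cv2.imwrite("pics/sideg.png",im[:,:,::-1])
c=im[150:250,260:360,::-1];cv2.imwrite("pics/g.png",np.clip(cv2.resize(c,(600,600),interpolation=cv2.INTER_CUBIC)*1.4,0,255).astype(np.uint8))
E
```

```text
(no output)
```

View pics/g.png

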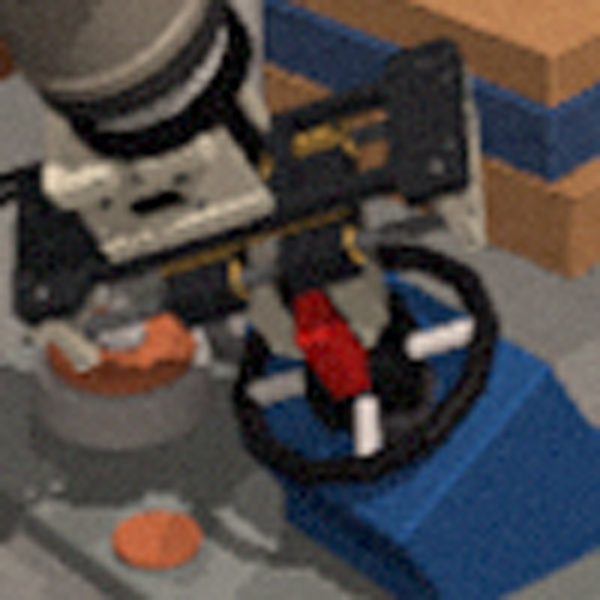

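```bash
python3 -m inch '[0,0,-0.03,3,-0.32,-5.19,-1, 0.01,0,-0.04,6,-0.64,-10.37,-1, 0.02,0,-0.05,9,-0.96,-15.56,-1, 0.03,0,-0.06,12,-1.28,-20.74,-1, 0.03,0,-0.06,12.8,-1.37,-22.1,-1]'; python3 -m inch '[0,0,0,0,0,0,-1,0,0,0,0,0,0,-1,0,0,0,0,0,0,-1,0,0,0,0,0,0,-1,0,0,0,0,0,0,-1]'; python3 st.py 0 1.2; python3 - <<'E'
from go import *
im=bot.capture("side");cv2.imwrite("pics/sideh.png",im[:,:,::-1]);print(bot.get_obs()["joint_positions"].round(3))
c=im[150:250,260:360,::-1];cv2.imwrite("pics/hh.png",np.clip(cv2.resize(c,(600,600),interpolation=cv2.INTER_CUBIC)*1.4,0,255).astype(np.uint8))
im=bot.capture("top");cv2.imwrite("pics/toph.png",im[:,:,::-1])
c=im[140:240,220:340,::-1];cv2.imwrite("pics/ht.png",np.clip(cv2.resize(c,(720,600),interpolation=cv2.INTER_CUBIC)*1.2,0,255).astype(np.uint8))
E
```

```text
time: 11.65
tool_pos: [526.7, -13.4, 144.4]
tcp_rot: [2.931, -0.489, 0.318]
contact_force: [-11.8, -0.9, 4.1]
grip_width: 15.8
time: 12.15
tool_pos: [526.6, -13.5, 144.5]
tcp_rot: [2.931, -0.489, 0.318]
contact_force: [-7.2, -0.6, -0.3]
grip_width: 16.0
t 12.15 shift cm [ 0.04  0.04 -0.1 ] rot deg [-0.01 -1.23 -0.52] norm 1.3
F [-4.9 -1.5  5.6] M [-0.31  1.65  0.09]
wheel [-0.49 -0.35  1.02]
[-0.199  0.234  2.101  0.161  0.283  0.964]
```

View pics/hh.png

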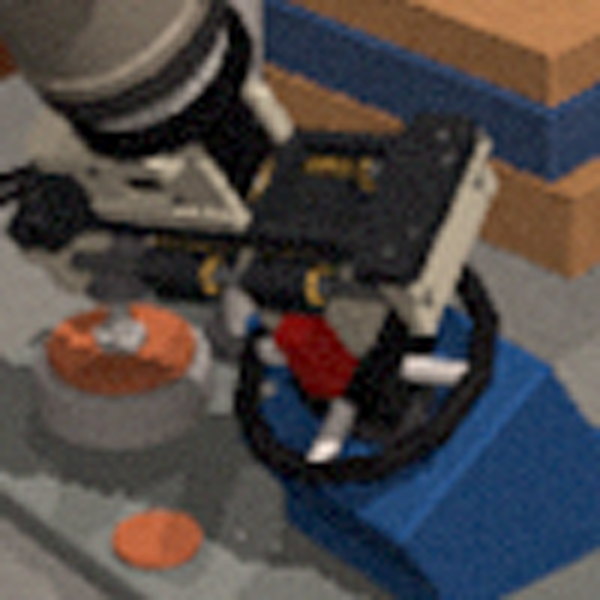

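View pics/ht.png

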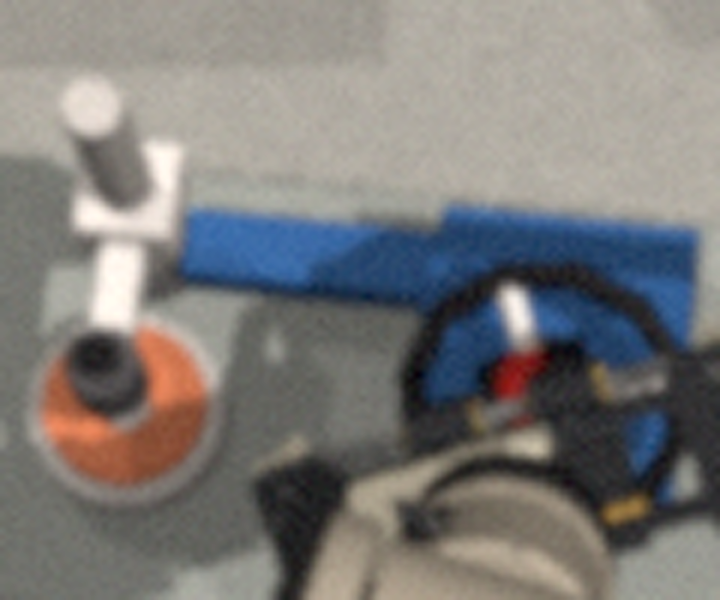

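```bash
python3 -m inch '[0,0,0,0,0,0,-0.2,0,0,0,0,0,0,-0.2,0,0,0,0,0,0,-0.2,0,0,0,0,0,0,-0.2,0,0,0,0,0,0,-0.2]'; python3 -m inch '[0,0,0,0,0,0,-0.2,0,0,0,0,0,0,-0.2,0,0,0,0,0,0,-0.2,0,0,0,0,0,0,-0.2,0,0,0,0,0,0,-0.2]'; python3 st.py 0 1.2;  python3 - <<'E'
from go import *
im=bot.capture("side")
c=im[150:250,260:360,::-1];cv2.imwrite("pics/i.png",np.clip(cv2.resize(c,(600,600),interpolation=cv2.INTER_CUBIC)*1.4,0,255).astype(np.uint8))
E
```

```text
time: 12.75
tool_pos: [527.1, -13.7, 144.9]
tcp_rot: [2.93, -0.49, 0.319]
contact_force: [-1.0, -0.7, -0.1]
grip_width: 36.2
time: 13.25
tool_pos: [527.2, -13.7, 145.0]
tcp_rot: [2.93, -0.49, 0.319]
contact_force: [0.7, -0.4, -0.2]
grip_width: 36.4
t 13.25 shift cm [-0.02  0.06 -0.14] rot deg [ 0.01 -1.14 -0.51] norm 1.3
F [ 1.9 -0.3  1.6] M [-0.09  0.41  0.04]
wheel [ 0.26 -0.46  1.08]
```

View pics/i.png

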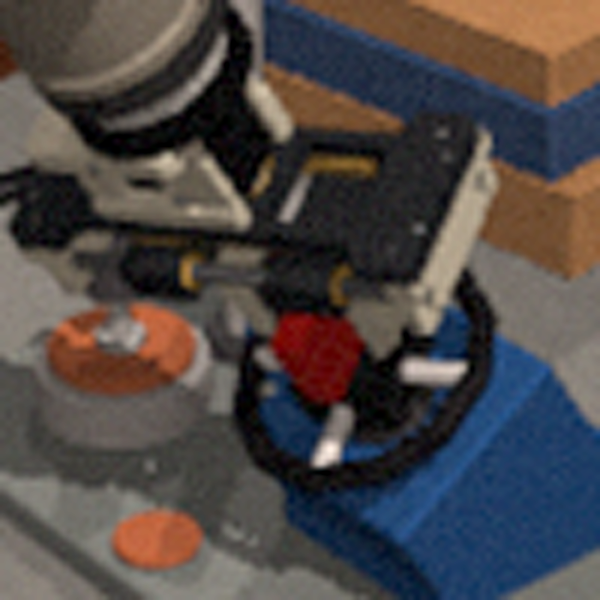

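```bash
python3 -m inch '[-0.5,0.05,0.86,0,0,0,-0.2, -1.25,0.13,2.16,0,0,0,-0.2, -2.5,0.27,4.32,0,0,0,-0.2, -4,0.43,6.9,0,0,0,-0.2, -5,0.54,8.64,0,0,0,-0.2]'; python3 -m inch '[-2,-2,3,0,0,0,-0.2, -4,-5,5,0,0,0,-0.2, -5,-9,7,0,0,0,-0.2, -5,-13,8,0,0,0,-0.2, -5,-17,8,0,0,0,-0.2]'; python3 - <<'E'
from go import *
o=bot.get_obs();print(o["tool_pos"],o["contact_force"],o["joint_positions"].round(2))
for n,(x,y,w,h) in {"side":(255,140,110,110),"top":(215,140,130,110)}.items():
    im=bot.capture(n);cv2.imwrite(f"pics/{n}j.png",im[:,:,::-1])
    c=im[y:y+h,x:x+w,::-1];cv2.imwrite(f"pics/J{n}.png",np.clip(cv2.resize(c,None,fx=5.4,fy=5.4,interpolation=cv2.INTER_CUBIC)*1.4,0,255).astype(np.uint8))
E
```

```text
time: 13.8
tool_pos: [476.3, -8.2, 233.3]
tcp_rot: [2.929, -0.491, 0.319]
contact_force: [0.6, -0.4, -0.6]
grip_width: 36.6
time: 14.3
tool_pos: [426.0, -180.0, 316.4]
tcp_rot: [2.923, -0.494, 0.322]
contact_force: [0.5, -0.1, -0.6]
grip_width: 36.4
[ 425.98734164 -179.95013223  316.44686992] [ 0.48673064 -0.13699411 -0.59197426] [-0.8  -0.11  1.93  0.41  0.94  0.33]
```

View pics/Jside.png

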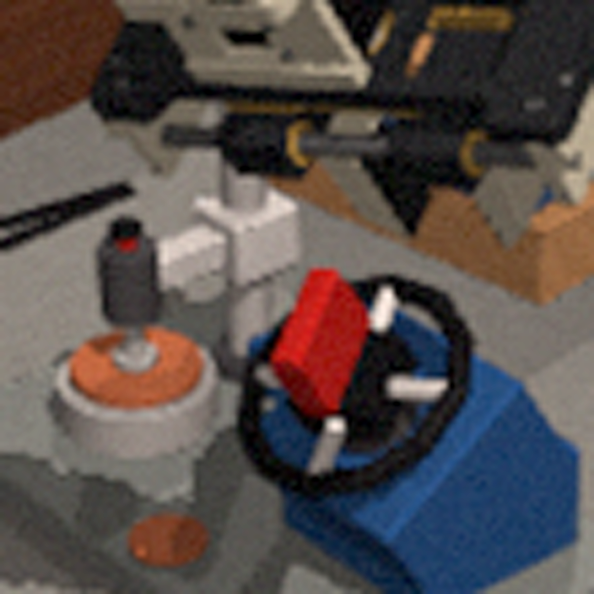

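View pics/Jtop.png

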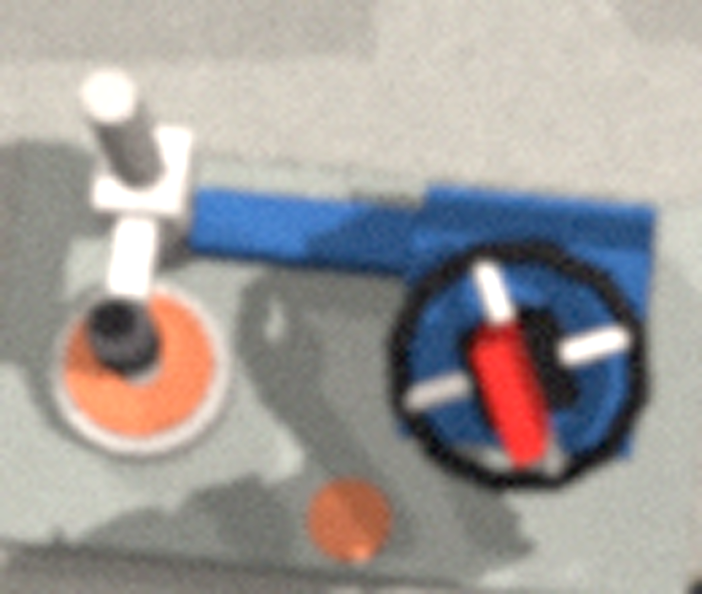

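```bash
python3 - <<'E'
from h import *
a=cv2.imread("pics/side0.png").astype(np.float32);b=cv2.imread("pics/sidej.png").astype(np.float32)
U=8
def up(i,x,y,w,h): return cv2.resize(i[y:y+h,x:x+w],None,fx=U,fy=U,interpolation=cv2.INTER_CUBIC)
# clamp block about (300,178) orig
for nm,(x,y,w,h) in {"block":(290,170,22,18),"arm+sleeve":(272,180,24,14)}.items():
    T=up(a,x,y,w,h);S=up(b,x-6,y-4,w+12,h+20)
    r=cv2.matchTemplate(S,T,cv2.TM_CCOEFF_NORMED);_,m,_,l=cv2.minMaxLoc(r);print(nm,m,l[0]/U-6,l[1]/U-4)
H=np.array([544,-14.5,115]);Rz=R.from_euler('z',-.115)
for dx in(0,):
  P=H+Rz.apply([dx,180,0])
  for z in(125,115,105): print(z,proj("side",[P[0],P[1],z])[0])
  P2=P+Rz.apply([75,0,0]);print(proj("side",[P2[0],P2[1],125])[0],proj("side",[P2[0],P2[1],105])[0])
c=b[175:215,262:302].astype(np.uint8);cv2.imwrite("pics/k.png",np.clip(cv2.resize(c,(600,600),interpolation=cv2.INTER_CUBIC)*1.6,0,255))
for v in range(178,192): print(v,b[v,276:282,::-1].astype(int).reshape(-1,3)[:, :2].tolist())
E
```

```text
block 0.9394000172615051 0.25 5.375
arm+sleeve 0.911408007144928 0.25 4.125
125 [280.21765144 183.13087734]
115 [280.43853319 186.33623966]
105 [280.65764314 189.51589021]
[301.74782029 174.42944005] [302.00798669 180.71227623]
178 [[103, 99], [109, 101], [106, 101], [104, 100], [104, 98], [104, 98]]
179 [[100, 94], [91, 86], [93, 88], [93, 89], [101, 95], [101, 96]]
180 [[71, 69], [45, 39], [47, 47], [54, 51], [79, 75], [98, 94]]
181 [[10, 14], [20, 18], [16, 15], [16, 15], [17, 12], [73, 69]]
182 [[10, 5], [9, 11], [10, 14], [18, 15], [8, 11], [70, 66]]
183 [[0, 0], [17, 17], [14, 19], [18, 10], [30, 22], [55, 51]]
184 [[39, 14], [52, 13], [64, 10], [78, 16], [59, 31], [54, 50]]
185 [[59, 35], [84, 19], [106, 12], [106, 23], [71, 33], [56, 54]]
186 [[45, 39], [68, 32], [82, 35], [71, 32], [62, 42], [52, 52]]
187 [[45, 43], [46, 45], [44, 46], [44, 45], [53, 50], [51, 47]]
188 [[48, 46], [47, 43], [52, 47], [55, 51], [48, 44], [46, 43]]
189 [[39, 34], [39, 37], [44, 40], [47, 42], [45, 40], [42, 40]]
190 [[43, 40], [42, 40], [42, 38], [46, 44], [45, 43], [42, 37]]
191 [[35, 32], [38, 38], [44, 42], [43, 37], [45, 41], [44, 42]][ WARN:0@0.806] global loadsave.cpp:1063 imwrite_ Unsupported depth image for selected encoder is fallbacked to CV_8U.
```

View pics/k.png

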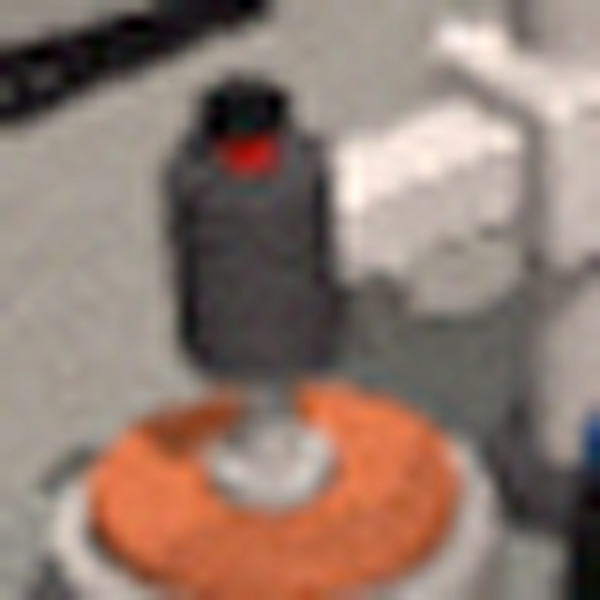

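```bash
python3 - <<'E'
from h import *
a=cv2.imread("pics/side0.png").astype(np.float32);b=cv2.imread("pics/sidej.png").astype(np.float32)
U=8
def up(i,x,y,w,h): return cv2.resize(i[y:y+h,x:x+w],None,fx=U,fy=U,interpolation=cv2.INTER_CUBIC)
for (x,y,w,h) in ((270,188,18,9),(272,180,14,17),(285,174,26,16),(284,180,8,10),(292,168,20,20)):
    T=up(a,x,y,w,h);S=up(b,x-3,y-2,w+6,h+14)
    r=cv2.matchTemplate(S,T,cv2.TM_CCOEFF_NORMED);_,m,_,l=cv2.minMaxLoc(r);print((x,y,w,h),round(float(m),3),l[0]/U-3,l[1]/U-2)
# shaft turn from the spokes in top: wheel spokes ends
c0=a[150:210,262:312];c1=b[150:210,262:312]
cv2.imwrite("pics/m.png",np.clip(cv2.resize(np.hstack([c0,c1]).astype(np.uint8),None,fx=7,fy=7,interpolation=cv2.INTER_CUBIC)*1.5,0,255).astype(np.uint8))
E
```

```text
(270, 188, 18, 9) 0.869 0.125 4.375
(272, 180, 14, 17) 0.899 0.25 4.875
(285, 174, 26, 16) 0.913 0.25 5.375
(284, 180, 8, 10) 0.883 0.125 5.625
(292, 168, 20, 20) 0.946 0.25 5.375
```

View pics/m.png

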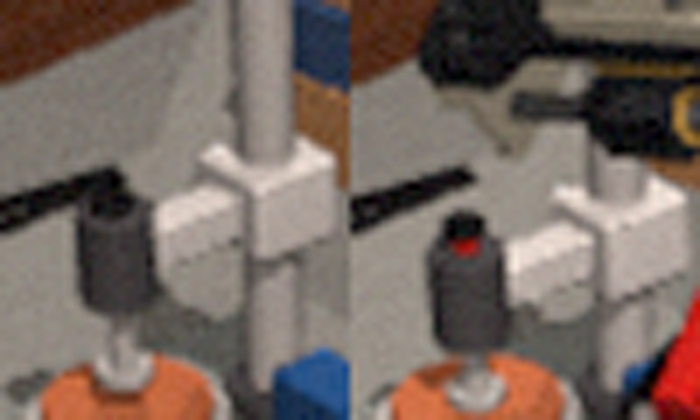

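```bash
python3 - <<'E'
from h import *
a=cv2.imread("pics/side0.png");b=cv2.imread("pics/sidej.png")
cv2.imwrite("pics/n.png",np.clip(cv2.resize(np.hstack([a[180:220,262:297],b[180:220,262:297]]),None,fx=11,fy=11,interpolation=cv2.INTER_CUBIC)*1.7,0,255).astype(np.uint8))
for n,i in(("0",a),("j",b)):
    s=i[190:212,276:284].astype(int); print(n,[(190+k,tuple(int(v) for v in s[k,2:6].mean(0)[::-1])) for k in range(22)])
P=np.array([544,-14.5,0])+R.from_euler('z',-.115).apply([0,180,0])
t=np.linspace(0,2*np.pi,40)
for z in (45,53,58,65): 
    q=proj("side",np.c_[P[0]+12*np.cos(t),P[1]+12*np.sin(t),0*t+z]);print(z,q.min(0),q.max(0))
for z in(45,53):
    q=proj("side",np.c_[P[0]+35*np.cos(t),P[1]+35*np.sin(t),0*t+z]);print(z,q.min(0),q.max(0))
E
```

```text
0 [(190, (42, 37, 38)), (191, (41, 38, 38)), (192, (42, 38, 39)), (193, (40, 38, 38)), (194, (46, 42, 42)), (195, (61, 57, 54)), (196, (69, 63, 60)), (197, (79, 73, 70)), (198, (90, 84, 81)), (199, (93, 85, 81)), (200, (98, 91, 86)), (201, (99, 93, 89)), (202, (101, 95, 90)), (203, (111, 103, 98)), (204, (109, 101, 98)), (205, (91, 79, 74)), (206, (71, 37, 23)), (207, (86, 44, 26)), (208, (117, 63, 39)), (209, (115, 61, 37)), (210, (115, 61, 39)), (211, (121, 64, 39))]
j [(190, (43, 40, 39)), (191, (44, 40, 40)), (192, (41, 38, 38)), (193, (46, 43, 43)), (194, (44, 42, 41)), (195, (44, 39, 40)), (196, (43, 38, 40)), (197, (46, 42, 42)), (198, (44, 40, 39)), (199, (44, 41, 41)), (200, (59, 53, 49)), (201, (76, 65, 61)), (202, (76, 66, 61)), (203, (90, 83, 78)), (204, (101, 95, 90)), (205, (107, 99, 94)), (206, (118, 110, 105)), (207, (115, 109, 104)), (208, (104, 89, 82)), (209, (113, 65, 46)), (210, (123, 64, 41)), (211, (121, 64, 40))]
45 [277.67332552 205.84394763] [286.19316462 210.33421917]
53 [277.49283282 203.42981387] [286.03954183 207.90146569]
58 [277.37944728 201.91331072] [285.94303622 206.37316076]
65 [277.2199552  199.78021717] [285.80728837 204.22332943]
45 [269.49022037 201.65808464] [294.35269114 214.75938931]
53 [269.28378668 199.26169703] [294.22470983 212.30870536]
```

View pics/n.png

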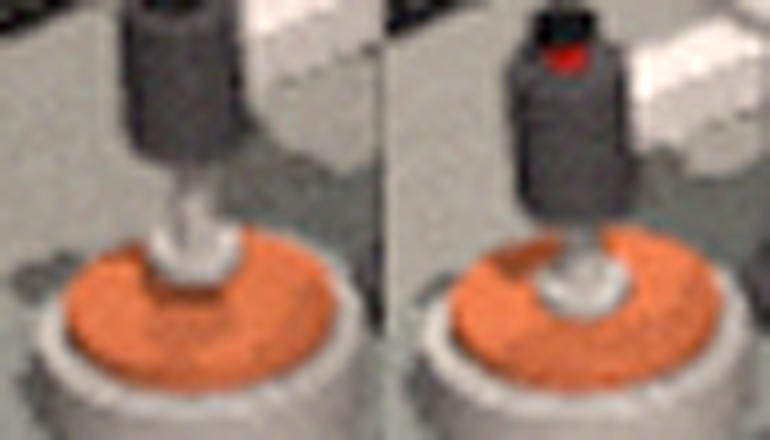

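```bash
python3 - <<'E'
from h import *
t=np.linspace(0,2*np.pi,60);out=[]
for n,hp,(x,y,w,h) in(("side",(542.4,-12.6,115),(295,180,60,60)),("top",(543.5,-14.6,115),(280,175,60,60))):
    im=cv2.imread(f"pics/{n}j.png");f=400/w
    c=np.clip(cv2.resize(im[y:y+h,x:x+w],(400,400),interpolation=cv2.INTER_CUBIC)*1.4,0,255).astype(np.uint8)
    for d,col in((0,(0,255,0)),(6,(255,0,255))):
        H=homeR(-.115,1.19);px=lambda P:((proj(n,np.array(hp)+H.apply(np.array(P,float)+[0,0,d]))-[x,y]+.5)*f).astype(np.int32)
        cv2.polylines(c,[px(np.c_[61*np.cos(t),61*np.sin(t),0*t+12])],True,col,1)
        cv2.polylines(c,[px([[8,28,68],[-8,28,68],[-8,-28,68],[8,-28,68]])],True,col,1)
        cv2.polylines(c,[px([[8,28,26],[-8,28,26],[-8,-28,26],[8,-28,26]])],True,col,1)
    out.append(c)
cv2.imwrite("pics/q.png",np.hstack(out))
E
```

```text
(no output)
```

View pics/q.png

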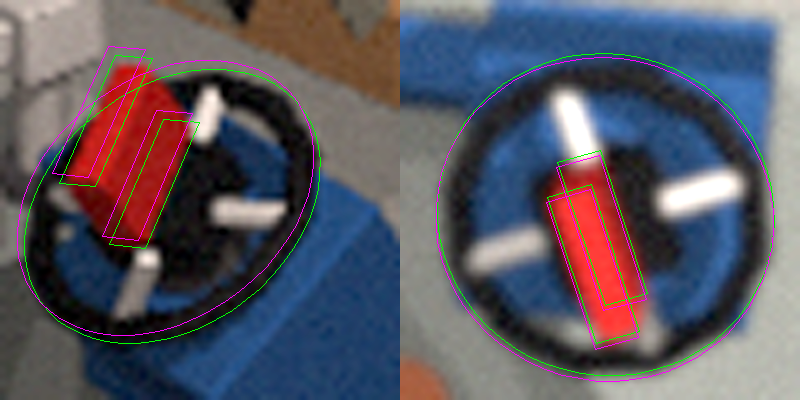

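```bash
python3 - <<'E'
from h import *
box={"side":(293,180,45,45),"top":(292,185,35,50)}
hp={"side":np.array((542.4,-12.6,115)),"top":np.array((543.5,-14.6,115))}
bar=np.array([[i*8,j*28,z] for i in(-1,1) for j in(-1,1) for z in(26,68)])
t=np.linspace(0,2*np.pi,72,endpoint=False)
rim=np.r_[np.c_[61*np.cos(t),61*np.sin(t),0*t+12],np.c_[58*np.cos(t),58*np.sin(t),0*t+17],np.c_[58*np.cos(t),58*np.sin(t),0*t+7]]
obs={}
for n,(x,y,w,h) in box.items():
    c=cv2.imread(f"pics/{n}j.png")[y:y+h,x:x+w].astype(float); r=c[:,:,2]-np.maximum(c[:,:,0],c[:,:,1])
    # side: dark side faces ~ half brightness; use ratio
    q=np.clip((r/np.maximum(c[:,:,2],25)-.35)/.4,0,1); obs[n]=q
    print(n,q.sum())
def cost(v,use):
    d,tx,ty,a,lx,ly=v;s=((lx/1.)**2+(ly/1.)**2)*.5
    Rw=homeR(-.115,0)*R.from_rotvec([tx,ty,0])*R.from_euler('z',-a)
    for n in use:
        W=hp[n]+homeR(-.115,0).apply([lx,ly,d]); s+=((hull_mask(n,W+Rw.apply(bar),box[n])-obs[n])**2).sum()
    return s
for use in(("side","top"),("side",),("top",)):
  v0=np.array([0,0,0,1.15,0,0.]);sx=np.vstack([v0]+[v0+e for e in np.diag([4,.06,.06,.1,1,1])])
  s=minimize(cost,v0,args=(use,),method="Nelder-Mead",options=dict(initial_simplex=sx,maxiter=1500,xatol=1e-3,fatol=1e-3));print(use,s.fun,s.x.round(3))
E
```

```text
side 341.88393153824734
top 250.93502691087588
('side', 'top') 42.46436649879898 [-2.102  0.005 -0.016  1.155 -0.336  0.645]
('side',) 19.574238100361594 [-1.199  0.03  -0.01   1.156 -0.678  0.579]
('top',) 20.18292254874737 [ 4.422 -0.017  0.013  1.162 -0.09  -0.663]
```

```bash
python3 - <<'E'
from plant import bot
o=bot.get_obs();print(o["time"],abs(o["dq"]).max(),o["contact_force"]); print(bot.close_job())
E
```

```text
14.4 0.10349061176661607 [0.34675036 1.62119628 0.37520925]
the job is handed in; nothing more can be done
None
```

I put the black handwheel on the leaning shaft, turned it clockwise, and released it. I then backed the arm off and handed the job in at about 14.4 s. No verdict was reported.

**Seating:** while I was still holding the wheel, it met a hard stop within about 1 mm of the computed shoulder depth (about 37 N of axial force when I pressed). After release, fitting the grip bar in both pictures put it at −2 mm depth with under 0.02 rad of tilt. The fits from each camera alone disagreed: −1 mm from the side and +4 mm from the top. I trust the stop and the side picture more.

**Turn and reading:** the wheel ended at about 1.16–1.19 rad.
- **Head:** by the side picture it dropped about 16–17 mm, which puts the shaft at roughly 1.07–1.1 rad.
- **Foot:** it dropped about 10 mm and visibly stands on the medal.
- **Red band:** it shows above the head; the difference between the two drops gives a reading of about 6 mm. One looser template match gave only 13 mm of head drop, but it covered mixed parts of the gauge, so I discounted it.

**Other points:**
- **Joint 5:** it sat right at its lower limit (about 0.28) during the insertion, which tilted the tool 1–2° from the ideal axis. It never read below the limit.
- **Gauge head, medal and desk items:** I planned the path clear of the gauge head and medal. In the last pictures the medal and follis look unmoved; I did not measure the other desk items.
- **Arm at hand-in:** it was clear of everything, but one joint still showed about 0.1 rad/s of settling motion.

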